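# Slide the pepper mill back into the row

## Robot

A 7-joint arm with a two-finger parallel gripper is mounted at the origin on the work surface. World frame = base frame: x ahead of the robot, y to its left, z up, the work surface at z = 0. Lengths are in m, angles in degrees, forces in N, time in s.
With the tool pointing down it reaches from about 0.4 to 0.9 m from the base axis. Payload 5.6 kg.
Tool frame: the origin (TCP) lies midway between the tips of the shut fingers; the grasp point (between the pads) lies 19 mm behind it; z points along the fingers, x is the direction in which the jaws open and shut, and the axes are right-handed (so a half turn about z gives the same grasp; the last joint's range is limited). The gripper opens to 92 mm and grips with 3 to 60 N. Pads are 20 mm wide; open, the fingers measure 128 mm over their backs; the gripper's body (75 mm by 189 mm) begins 69 mm behind the grasp point.
Start: joints at [-2.464, 26.786, -0.665, 91.828, 0.344, 61.387, -3.226], TCP at [0.65, -0, 0.215] pointing down, gripper open.
Joint ranges: [-144.91, 144.91], [-17.63, 115.5], [-89.93, 88.59], [15.96, 139.68], [-74.01, 254.01], [8.47, 105.57], [-167.45, 167.45]. Speed limits (degrees/s): [147.25, 147.25, 180, 180, 180, 180, 180].

## Interface

Orientations are given as a 3x3 rotation matrix whose columns are the frame's x, y, z axes.
In Python, from station import arm, snapshot, camera_params, order, nets gives the robot as it stands. The module is installed in compiled form; this text tells all that it offers.
- The arm moves only by the tool carry_out, never from a script. Its argument "rows" is a list of rows, each an object of numbers: "dx", "dy", "dz": the shift along the tool's x, y, z in cm; "rx", "ry", "rz": the turn, a rotation vector about the tool's x, y, z in degrees. In form: [{"dx": .., "dy": .., "dz": .., "rx": .., "ry": .., "rz": ..}, ...]. A call has 1 to 20 rows; each row is the pose to reach, as a shift and turn from the pose commanded when the call began, along the tool's axes at that moment; what a row does not reach only later rows make up. A row lasts 1/8 s, in which the tool goes at most 62.5 mm and 10.7 degrees, less where a joint would pass 70% of its speed; a pose out of reach is approached as far as the arm can. A call with a gripper value outside its range is refused whole. "claw" is the closure, from 0 (fully open) to 1 (shut), set as the call begins (left out, the last holds). The fingers move at their own pace and stop on an object; "force" is the grip in N (left out, the last holds). Time passes only in rows, so rows that repeat a pose let the fingers close. It gives the time, the measured TCP pose, the force and the opening at its end, in the units of the state.
- arm.sense(): the state, without advancing time (a new reading comes with each control period).
- snapshot(name): name is "scene" or "side" or "wrist"; returns (picture, depth): 400x640x3 uint8, red, green, blue; 400x640 float32, m along the optical axis (not along the pixel's ray), 0 where there is no reading.
- camera_params(name): a dict with "fx", "fy", "cx", "cy" (pixels), "distortion" ([k1, k2, p1, p2, k3] as OpenCV has them; the pictures are not rectified), "origin" and "attitude" of the camera in the world. Camera axes: x right, y down, z forward; pixel columns grow to the right and rows downward; lengths in m; the calibration is good to about 2 mm. A picture is of the moment at which its call begins: read the wrist's pose just before it. camera_params takes no time and is no camera call; for the wrist camera it gives the pose at the moment of the call.
- order.close_job(): hands the job in, once; it reports no verdict.
Trained networks look in the newest picture that a camera, given by its name, has taken for a name from the list of things; names that differ only in an ending like _2 or _b are one class to them, and where a whole thing is asked for, a point or a joint stands for the part that bears it (a point fixed in the world has none). Each returns a list of dicts, best first, with "conf" (0 to 1); they miss things now and then, are a little off and sometimes report something else, mostly with a low value. They report only what shows in the picture. A call takes as long as a camera call.
- nets.outline_of(camera, thing): "mask" (400x640 bool, what is visible of it) and "pixel" ([column, row] in pixels, amid what is visible of it).
The state is a dict: "t": time; "joints": joint angles; "dq": joint speeds; "joint_torque": joint torques, N m; "position": TCP position; "ee_rot": TCP orientation; "ft_force": force on the tool from outside, world axes, zero at the start; "moment": the same for the moment, N m; "gripper_width": finger opening in m.
Only numpy, scipy, OpenCV 4.12 (cv2) and the standard library are available. Lean on these libraries where they do the work, as an engineer would, in place of code of your own. Each camera call takes 0.05 s, during which the arm holds its last target. There are 200 camera calls.

## Task

Cooking is over: slide the tall pepper mill back across the counter into its empty place between the salt mill and the oil bottle, midway between them and in one straight line with them. Push it gently with the fingertips or the outside of the fingers, low on its body so that it slides upright without tipping; do not grip it or lift it off the counter. Leave everything else where it stands.

Things in the scene. Friction and masses are not known exactly. Their poses are not given: they have to be found in the camera images.
- pepper_mill: Tall turned-wood pepper mill, round, 215 mm high, standing in front of the row. Foot: plain cylinder 62 mm across, 30 mm high; then a waist (40 mm across, 85 mm up), widening to 56 mm at 138 mm; head at most 56 mm. About 0.4 kg, friction on the counter about 0.6: pushed at the foot it slides, pushed well above 40 mm it tips. Loose. Origin: centre of its underside, z up its axis
- mill_place (a point): Point on the counter (nothing seen there): the middle of the empty place, midway between salt mill and oil bottle on the line of the row. Its y runs along the row, parallel to the step shelf; its x points from the row to the shelf, to the robot's right (world -y, up to 0.14 rad off). The pine step shelf (98 mm high, with jars to 173 mm) has its front 50 mm beyond the point
- salt_mill: The short salt mill, same wood and same turned shape as the pepper mill but only 140 mm high, foot 62 mm across. It stands about 110 mm to one side of the empty place. Loose. Origin: centre of its underside
- oil_bottle: Dark green glass oil bottle, 66 mm across, 243 mm high with a long narrow neck and a bent steel pourer to 285 mm. It stands about 110 mm to the other side of the empty place. Loose. Origin: centre of its underside
- corkscrew: Chrome lever corkscrew (winged), standing upright at the left, 195 mm high, 72 mm over its two levers. Loose. Origin: centre of its underside
- bowl: Brown ceramic bowl, 150 mm across, 60 mm high, on the left of the counter. Loose. Origin: centre of its underside
- strainer: Small stainless strainer lying rim down beyond the row's far end: wire dome 105 mm across and 48 mm high, flat handle along its +x to 142 mm from the middle, 6 mm high. Loose. Origin: centre of its rim, on the counter
- turntable (a joint): Angle of the freely spinning pine turntable (200 mm across, 22 mm high) behind the step shelf, at the right, which carries the black crock with spatulas, up to 330 mm high; counter-clockwise from above. Not part of the work

How it is judged:
By the outcome, as a careful person would: the job done as asked, in the order asked, and still so for the second after the job is handed in, with the robot touching nothing.
It also fails if it takes over 56 s, if anything falls off the work surface, if the arm or the gripper's body presses on something with over 40 N, if the wrist force passes 120 N, or if a joint passes its speed limit or range.

## Working session

There is one attempt and no reset: what is moved stays moved. The work goes in short steps, Python scripts to look and compute and a tool call to move; the robot and the scene stay as the last step left them, time stands still between calls to the robot, and variables do not carry over. Pictures are saved under pics/ and viewed, about 8 in all and at most 12, crops included, and the job is handed in when it is done.

Besides the shell and the picture viewer there is one more tool, called after "Call:" by a JSON object that holds its "name" and its "arguments", one argument or row to a line. carry_out: Moves the arm, as the interface text tells. Its arguments: {"type":"object","properties":{"rows":{"type":"array","items":{"type":"object","properties":{"dx":{"type":"number"},"dy":{"type":"number"},"dz":{"type":"number"},"rx":{"type":"number"},"ry":{"type":"number"},"rz":{"type":"number"}}}},"claw":{"type":"number"},"force":{"type":"number"}},"required":["rows"]}

```bash
mkdir -p pics
cat > h.py <<'E'
import numpy as np, cv2
from station import arm, snapshot, camera_params, order, nets
def pts(cam,depth,mask=None):
    p=camera_params(cam)
    m=depth>0
    if mask is not None: m&=mask
    v,u=np.nonzero(m)
    K=np.array([[p['fx'],0,p['cx']],[0,p['fy'],p['cy']],[0,0,1.]])
    n=cv2.undistortPoints(np.stack([u,v],1).astype(float)[:,None],K,np.array(p['distortion'],float))[:,0]
    z=depth[v,u]
    return np.c_[n*z[:,None],z]@np.array(p['attitude']).T+np.array(p['origin'])
def save(n,img): cv2.imwrite(f'pics/{n}.png',img[:,:,::-1])
def circ(P):
    A=np.c_[2*P[:,:2],np.ones(len(P))]
    s=np.linalg.lstsq(A,(P[:,:2]**2).sum(1),rcond=None)[0]
    return s[:2],np.sqrt(s[2]+s[0]**2+s[1]**2)
E
python3 - <<'E'
from h import *
np.set_printoptions(precision=4,suppress=True)
s=arm.sense(); print(s['t'],s['position'],s['ee_rot'],s['ft_force'])
im=[]
for c in ('scene','side'):
    I,D=snapshot(c); im.append(I); print(c,camera_params(c)['origin'])
    for t in ('pepper_mill','salt_mill','oil_bottle','corkscrew','bowl','strainer'):
        for o in nets.outline_of(c,t)[:2]:
            P=pts(c,D,o['mask'])
            print(t,round(o['conf'],2),o['pixel'],len(P), np.percentile(P,[2,50,98],axis=0).round(3).tolist() if len(P) else '')
            L=P[(P[:,2]>.004)&(P[:,2]<.028)] if len(P) else P
            if len(L)>20: print('   foot circ',len(L),circ(L))
save('a',im[0]);save('b',im[1])
E
```

```text
0.0 [ 0.6494 -0.0001  0.2137] [[ 1.     -0.0001 -0.0017]
 [-0.0001 -1.     -0.0001]
 [-0.0017  0.0001 -1.    ]] [-0.3902  0.3153 -0.2116]
scene [ 1.3412 -0.4739  0.6401]
pepper_mill 0.79 [341.6, 165.7] 956 [[0.501, 0.008, 0.004], [0.527, 0.024, 0.098], [0.54, 0.056, 0.201]]
   foot circ 121 (array([0.5099, 0.0368]), np.float64(0.02955577147994801))
salt_mill 0.81 [311.6, 217.6] 787 [[0.661, -0.181, 0.005], [0.697, -0.16, 0.094], [0.709, -0.13, 0.137]]
   foot circ 43 (array([ 0.6857, -0.1519]), np.float64(0.023054886750813196))
salt_mill 0.31 [268.1, 220.8] 6578 [[0.365, -0.326, 0.004], [0.715, -0.276, 0.099], [0.807, -0.205, 0.175]]
   foot circ 356 (array([ 0.5683, -0.2273]), np.float64(0.2388962471364105))
oil_bottle 0.84 [270.9, 163.8] 1327 [[0.458, -0.197, 0.019], [0.482, -0.171, 0.138], [0.493, -0.141, 0.258]]
   foot circ 44 (array([ 0.4704, -0.161 ]), np.float64(0.021015554901655943))
corkscrew 0.72 [434.3, 156.7] 471 [[0.555, 0.312, 0.002], [0.597, 0.336, 0.074], [0.607, 0.361, 0.185]]
   foot circ 78 (array([0.5091, 0.3854]), np.float64(0.10471866433442546))
bowl 0.56 [393.
[... 758 characters left out ...]
 157.8] 1656 [[0.429, -0.214, 0.003], [0.461, -0.14, 0.133], [0.492, -0.128, 0.257]]
   foot circ 98 (array([ 0.4619, -0.1743]), np.float64(0.04330624289613505))
corkscrew 0.85 [316.8, 335.9] 990 [[0.567, 0.247, 0.001], [0.586, 0.36, 0.082], [0.61, 0.382, 0.194]]
   foot circ 138 (array([0.5808, 0.3258]), np.float64(0.041293215138751664))
bowl 0.72 [402.2, 341.3] 4047 [[0.352, 0.261, 0.005], [0.414, 0.315, 0.027], [0.485, 0.395, 0.062]]
   foot circ 2029 (array([0.4178, 0.3261]), np.float64(0.03827530529453668))
strainer 0.83 [270.3, 200.8] 390 [[0.684, -0.094, -0.002], [0.759, -0.034, 0.007], [0.847, 0.037, 0.05]]
   foot circ 208 (array([ 0.76  , -0.0148]), np.float64(0.06547864073383351))
```

View pics/a.png

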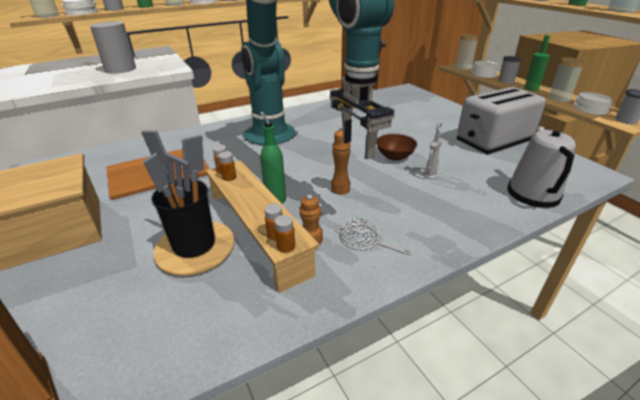

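View pics/b.png

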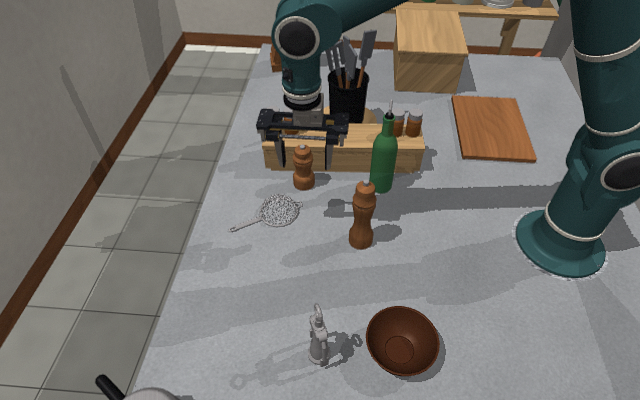

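The scene view shows the pepper mill at (341,165), the salt mill at (310,218), the oil bottle at (271,164) and the shelf behind the row. The side view agrees. Next I'll refine the positions with fits of known radius and the shelf's front line.

```bash
cat >> h.py <<'E'
from scipy.optimize import least_squares
def fit(P,r,guess):
    P=P[np.hypot(*(P[:,:2]-guess).T)<r+.012]
    f=lambda c:np.hypot(P[:,0]-c[0],P[:,1]-c[1])-r
    s=least_squares(f,guess,loss='soft_l1',f_scale=.002); return s.x,len(P),np.median(abs(f(s.x)))
def prof(z,r0=.031): return r0
def measure(th=('pepper_mill','salt_mill','oil_bottle'),cams=('scene','side')):
    g={'pepper_mill':((.003,.029),.031),'salt_mill':((.003,.029),.031),'oil_bottle':((.01,.13),.033)}
    out={t:[] for t in th}
    for c in cams:
        I,D=snapshot(c)
        for t in th:
            o=nets.outline_of(c,t)
            if not o: continue
            m=cv2.erode(o[0]['mask'].astype(np.uint8),np.ones((3,3)))>0
            P=pts(c,D,m); (a,b),r=g[t]; P=P[(P[:,2]>a)&(P[:,2]<b)]
            if len(P)>5: out[t].append(P)
    res={}
    for t in th:
        r=g[t][1]
        for P in out[t]+[np.concatenate(out[t])]:
            q=P[:,:2].mean(0)
            x,n,e=fit(P,r,q+0.0) if False else fit2(P,r)
            print(t,x.round(4),n,round(e*1e3,1),'mm')
        res[t]=x
    return res
def fit2(P,r):
    f=lambda c:np.hypot(P[:,0]-c[0],P[:,1]-c[1])-r
    best=None
    q=np.median(P[:,:2],axis=0)
    for a in range(0,360,45):
        s=least_squares(f,q+.02*np.array([np.cos(np.radians(a)),np.sin(np.radians(a))]),loss='soft_l1',f_scale=.002)
        if best is None or s.cost<best.cost: best=s
    return best.x,len(P),np.median(abs(f(best.x)))
E
python3 - <<'E'
from h import *
np.set_printoptions(precision=4,suppress=True)
r=measure()
I,D=snapshot('side')
P=pts('side',D)
# shelf front: points at z .03-.09 near y -.21
Q=P[(P[:,2]>.03)&(P[:,2]<.09)&(P[:,1]<-.19)&(P[:,1]>-.25)&(P[:,0]>.3)&(P[:,0]<.85)]
vx=cv2.fitLine(Q[:,:2].astype(np.float32),cv2.DIST_HUBER,0,.001,.001).ravel(); print('front',len(Q),vx)
s,o,p=r['salt_mill'],r['oil_bottle'],r['pepper_mill']
m=(s+o)/2; u=(s-o)/np.linalg.norm(s-o); n=np.array([u[1],-u[0]])
print('mid',m,'dist',np.linalg.norm(s-o),'u',u,'n',n,'shelf dist',(vx[2:]-m)@n)
d=m-p; print('travel',np.linalg.norm(d),d/np.linalg.norm(d),np.degrees(np.arctan2(d[1],d[0])))
E
```

```text
pepper_mill [0.5081 0.0375] 88 1.2 mm
pepper_mill [0.5098 0.0391] 112 0.7 mm
pepper_mill [0.5091 0.0388] 200 1.0 mm
salt_mill [ 0.6776 -0.1548] 23 0.7 mm
salt_mill [ 0.6798 -0.1536] 101 1.0 mm
salt_mill [ 0.6787 -0.154 ] 124 1.1 mm
oil_bottle [ 0.4585 -0.1654] 548 1.0 mm
oil_bottle [ 0.4598 -0.1633] 647 0.9 mm
oil_bottle [ 0.459  -0.1638] 1195 1.0 mm
front 1475 [ 0.9979  0.0647  0.5728 -0.2099]
mid [ 0.5688 -0.1589] dist 0.21985279837533253 u [0.999  0.0446] n [ 0.0446 -0.999 ] shelf dist 0.05119662180310517
travel 0.20653773723038202 [ 0.2895 -0.9572] -73.17357112859396
```

Both cameras agree within about 2 mm. The row is 220 mm long and the shelf is 51 mm beyond the midpoint, as the task says. I'll cradle the foot between two half-open fingertips, with the tool tilted back so its body clears the mill. First I'll go up and around.

Call:
{"name": "carry_out", "arguments": {
  "rows": [
    {"dz": -4},
    {"dz": -4.5,"dy": -4},
    {"dz": -4.5,"dy": -8,"rx": -10,"rz": -1},
    {"dz": -4.5,"dy": -11,"rx": -20,"ry": 0.5,"rz": -2},
    {"dz": -4.5,"dy": -11,"rx": -30,"ry": 0.8,"rz": -2.9},
    {"dz": -4.5,"dy": -11,"dx": -5,"rx": -32,"ry": 0.8,"rz": -2.9},
    {"dz": -4.5,"dy": -11,"dx": -10,"rx": -32,"ry": 0.8,"rz": -2.9},
    {"dz": -4.5,"dy": -11,"dx": -14.4,"rx": -32,"ry": 0.8,"rz": -2.9},
    {"dz": -4.5,"dy": -11,"dx": -14.4,"rx": -32,"ry": 0.8,"rz": -2.9},
    {"dz": -4.5,"dy": -11,"dx": -14.4,"rx": -32,"ry": 0.8,"rz": -2.9},
    {"dz": -4.5,"dy": -11,"dx": -14.4,"rx": -32,"ry": 0.8,"rz": -2.9}
  ],
  "claw": 0.55,
  "force": 20
}}

```text
schema error: expected keys dx, dy, dz, rx, ry, rz
```

Run:
```python
from h import *
np.set_printoptions(precision=4,suppress=True)
s=arm.sense(); print(s['t'],s['position'],s['ee_rot'],s['ft_force'],s['gripper_width'],s['joints'])
I,D=snapshot('side'); J,_=snapshot('scene'); 
save('c',np.hstack([I[60:400,200:560],J[80:420,200:520][:340]] ) if 0 else np.hstack([I[50:390,200:560],J[20:360,220:580]]))
```

```text
1.15 [ 0.65   -0.      0.2146] [[ 1.     -0.0001  0.0001]
 [-0.0001 -1.     -0.    ]
 [ 0.0001  0.     -1.    ]] [-0.2985 -0.1322 -1.3885] 0.09189041045582719 [-2.4648 26.7854 -0.6637 91.8276  0.344  61.3857 -3.2261]
```

View pics/c.png

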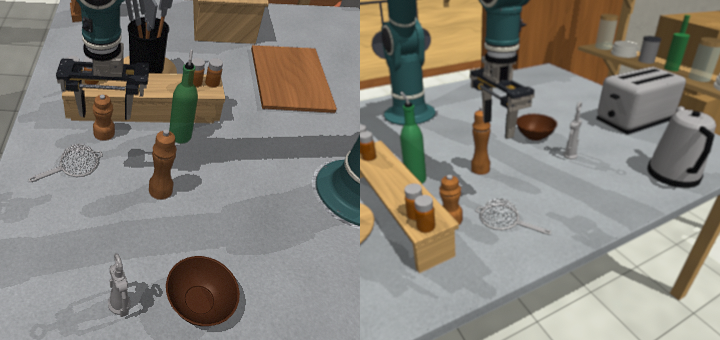

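The call was refused because every row needs all six keys, so the arm hasn't moved and the picture shows the scene unchanged. I'll resend it in full.

Call:
{"name": "carry_out", "arguments": {
  "rows": [
    {"dx": 0,"dy": 0,"dz": -4,"rx": 0,"ry": 0,"rz": 0},
    {"dx": 0,"dy": -4,"dz": -4.5,"rx": 0,"ry": 0,"rz": 0},
    {"dx": 0,"dy": -8,"dz": -4.5,"rx": -10,"ry": 0.3,"rz": -1},
    {"dx": 0,"dy": -11,"dz": -4.5,"rx": -20,"ry": 0.5,"rz": -2},
    {"dx": 0,"dy": -11,"dz": -4.5,"rx": -30,"ry": 0.8,"rz": -2.9},
    {"dx": -5,"dy": -11,"dz": -4.5,"rx": -32,"ry": 0.8,"rz": -2.9},
    {"dx": -10,"dy": -11,"dz": -4.5,"rx": -32,"ry": 0.8,"rz": -2.9},
    {"dx": -14.4,"dy": -11,"dz": -4.5,"rx": -32,"ry": 0.8,"rz": -2.9},
    {"dx": -14.4,"dy": -11,"dz": -4.5,"rx": -32,"ry": 0.8,"rz": -2.9},
    {"dx": -14.4,"dy": -11,"dz": -4.5,"rx": -32,"ry": 0.8,"rz": -2.9},
    {"dx": -14.4,"dy": -11,"dz": -4.5,"rx": -32,"ry": 0.8,"rz": -2.9}
  ],
  "claw": 0.55,
  "force": 20
}}

```text
t: 2.62
position: [0.507, 0.1097, 0.2596]
ee_rot: [[0.999, 0.043, 0.027], [0.05, -0.847, -0.529], [0.0, 0.53, -0.848]]
ft_force: [-0.2, 0.6, -0.5]
gripper_width: 0.0414
```

Run:
```python
from h import *
np.set_printoptions(precision=4,suppress=True)
s=arm.sense(); print(s['t'],s['position'],s['ee_rot'],s['ft_force'],s['gripper_width'],s['joints'])
I,D=snapshot('side'); J,_=snapshot('scene'); 
save('d',np.hstack([I[50:390,200:560],J[20:360,220:580]]))
```

```text
2.625 [0.507  0.1097 0.2596] [[ 0.9987  0.0427  0.0269]
 [ 0.0505 -0.8469 -0.5294]
 [ 0.0001  0.53   -0.848 ]] [-0.156   0.5706 -0.4649] 0.041394954654891035 [-34.9013  19.682    2.2996 103.3005  27.5318  75.9016 -41.0598]
```

View pics/d.png

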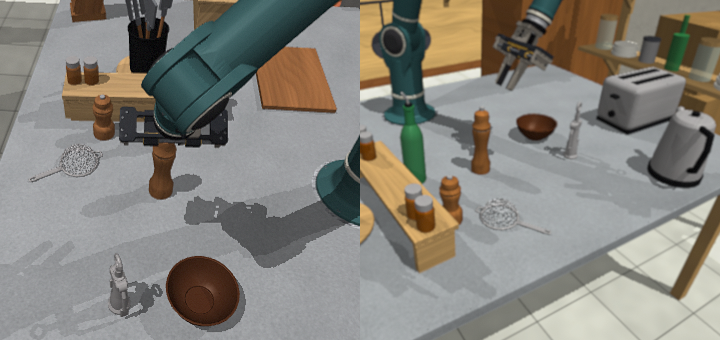

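The tool is tilted and clear, at about TCP (0.507, 0.110, 0.260), 71 mm on the left side of the mill. Now straight down to 12.5 mm.

Call:
{"name": "carry_out", "arguments": {
  "rows": [
    {"dx": 0,"dy": -2.6,"dz": 4.2,"rx": 0,"ry": 0,"rz": 0},
    {"dx": 0,"dy": -5.2,"dz": 8.4,"rx": 0,"ry": 0,"rz": 0},
    {"dx": 0,"dy": -7.8,"dz": 12.6,"rx": 0,"ry": 0,"rz": 0},
    {"dx": -0.1,"dy": -9.8,"dz": 15.9,"rx": 0,"ry": 0,"rz": 0},
    {"dx": -0.1,"dy": -11.4,"dz": 18.6,"rx": 0,"ry": 0,"rz": 0},
    {"dx": -0.1,"dy": -12.4,"dz": 20.3,"rx": 0,"ry": 0,"rz": 0},
    {"dx": -0.1,"dy": -12.85,"dz": 21.1,"rx": 0,"ry": 0,"rz": 0},
    {"dx": -0.1,"dy": -12.85,"dz": 21.1,"rx": 0,"ry": 0,"rz": 0},
    {"dx": -0.1,"dy": -12.85,"dz": 21.1,"rx": 0,"ry": 0,"rz": 0},
    {"dx": -0.1,"dy": -12.85,"dz": 21.1,"rx": 0,"ry": 0,"rz": 0}
  ]
}}

```text
t: 3.98
position: [0.5056, 0.1074, 0.0134]
ee_rot: [[0.999, 0.043, 0.028], [0.052, -0.847, -0.529], [0.001, 0.529, -0.848]]
ft_force: [-1.1, 0.7, -0.6]
gripper_width: 0.0414
```

Run:
```python
from h import *
s=arm.sense(); print(s['t'],s['position'],s['ft_force'])
R=np.array(s['ee_rot']); p=np.array(s['position'])
n=np.array([.05,-.9987,0])
print('contact TCP est', np.array([.5091,.0388])-n[:2]*(.0323))
def d(v): return (R.T@np.array(v)*100).round(2)
print('n 1cm',d(.01*n),'push unit 1cm',d([.002895,-.009572,0]),'x 1cm',d([.01,0,0]),'z 1cm',d([0,0,.01]))
J,_=snapshot('scene'); I,_=snapshot('side'); save('e',np.hstack([I[50:390,200:560],cv2.resize(J[80:250,240:420],(360,340))]))
```

```text
3.975 [0.50562278 0.10737801 0.01342567] [-1.06358301  0.73237821 -0.61953685]
contact TCP est [0.507485   0.07105801]
n 1cm [-0.    0.85  0.53] push unit 1cm [0.24 0.82 0.51] x 1cm [1.   0.04 0.03] z 1cm [ 0.    0.53 -0.85]
```

View pics/e.png

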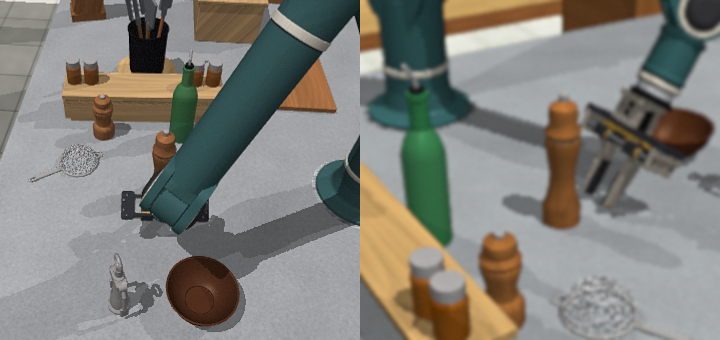

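The fingers are low on the counter on the mill's left side, and the hand clears the corkscrew and bowl. Now a slow approach and a short test push.

Call:
{"name": "carry_out", "arguments": {
  "rows": [
    {"dx": 0,"dy": 1.3,"dz": 0.8,"rx": 0,"ry": 0,"rz": 0},
    {"dx": 0,"dy": 2.1,"dz": 1.31,"rx": 0,"ry": 0,"rz": 0},
    {"dx": 0,"dy": 2.55,"dz": 1.59,"rx": 0,"ry": 0,"rz": 0},
    {"dx": 0,"dy": 2.8,"dz": 1.75,"rx": 0,"ry": 0,"rz": 0},
    {"dx": 0,"dy": 3.1,"dz": 1.93,"rx": 0,"ry": 0,"rz": 0},
    {"dx": 0,"dy": 3.4,"dz": 2.12,"rx": 0,"ry": 0,"rz": 0},
    {"dx": 0.12,"dy": 3.81,"dz": 2.37,"rx": 0,"ry": 0,"rz": 0},
    {"dx": 0.24,"dy": 4.22,"dz": 2.63,"rx": 0,"ry": 0,"rz": 0},
    {"dx": 0.36,"dy": 4.63,"dz": 2.88,"rx": 0,"ry": 0,"rz": 0},
    {"dx": 0.48,"dy": 5.04,"dz": 3.14,"rx": 0,"ry": 0,"rz": 0},
    {"dx": 0.6,"dy": 5.45,"dz": 3.4,"rx": 0,"ry": 0,"rz": 0},
    {"dx": 0.72,"dy": 5.86,"dz": 3.65,"rx": 0,"ry": 0,"rz": 0},
    {"dx": 0.84,"dy": 6.27,"dz": 3.9,"rx": 0,"ry": 0,"rz": 0},
    {"dx": 0.96,"dy": 6.68,"dz": 4.16,"rx": 0,"ry": 0,"rz": 0},
    {"dx": 0.96,"dy": 6.68,"dz": 4.16,"rx": 0,"ry": 0,"rz": 0}
  ]
}}

```text
t: 5.95
position: [0.5188, 0.028, 0.0128]
ee_rot: [[0.999, 0.043, 0.027], [0.051, -0.846, -0.53], [-0.001, 0.531, -0.848]]
ft_force: [0.2, 1.1, -0.0]
gripper_width: 0.0415
```

Run:
```python
from h import *
s=arm.sense(); print(s['t'],s['position'],s['ft_force'])
c='scene'; I,D=snapshot(c)
o=nets.outline_of(c,'pepper_mill')[0]; P=pts(c,D,o['mask'])
for a,b,r in ((.003,.029,.031),(.075,.1,.0205),(.12,.155,.0275)):
    print(a,fit2(P[(P[:,2]>a)&(P[:,2]<b)],r))
save('f',cv2.resize(I[80:280,220:460],(720,600)))
```

```text
5.95 [0.51877451 0.02803979 0.01281112] [ 0.24386213  1.08436276 -0.01167871]
0.003 (array([ 0.51965024, -0.00329649]), 136, np.float64(0.0010096250942643568))
0.075 (array([ 0.51999154, -0.00349131]), 87, np.float64(0.0010233258974372307))
0.12 (array([ 0.51890542, -0.00285343]), 178, np.float64(0.0011272400696801365))
```

View pics/f.png

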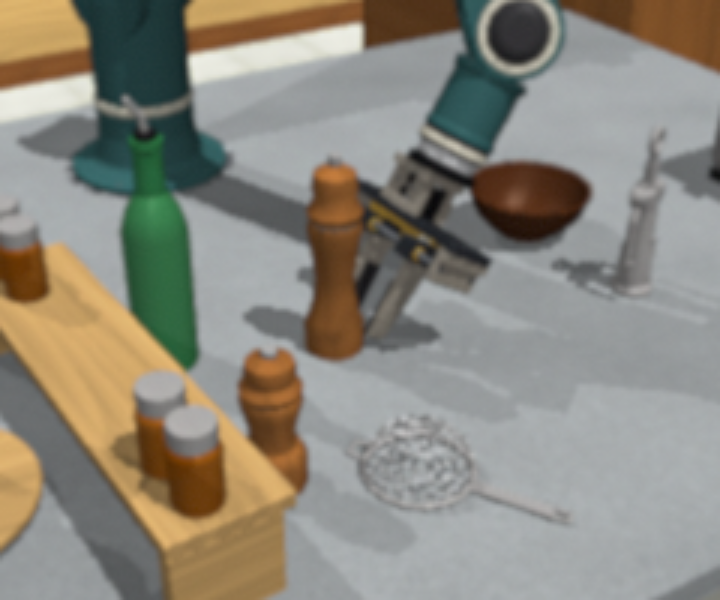

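The mill is upright and sliding: the axis fits at foot, waist and head agree within about 1 mm. Next is 85% of the remaining push.

Call:
{"name": "carry_out", "arguments": {
  "rows": [
    {"dx": 0.1,"dy": 0.34,"dz": 0.21,"rx": 0,"ry": 0,"rz": 0},
    {"dx": 0.3,"dy": 1.01,"dz": 0.63,"rx": 0,"ry": 0,"rz": 0},
    {"dx": 0.5,"dy": 1.69,"dz": 1.06,"rx": 0,"ry": 0,"rz": 0},
    {"dx": 0.7,"dy": 2.36,"dz": 1.48,"rx": 0,"ry": 0,"rz": 0},
    {"dx": 0.9,"dy": 3.04,"dz": 1.9,"rx": 0,"ry": 0,"rz": 0},
    {"dx": 1.1,"dy": 3.71,"dz": 2.32,"rx": 0,"ry": 0,"rz": 0},
    {"dx": 1.3,"dy": 4.39,"dz": 2.75,"rx": 0,"ry": 0,"rz": 0},
    {"dx": 1.5,"dy": 5.06,"dz": 3.17,"rx": 0,"ry": 0,"rz": 0},
    {"dx": 1.7,"dy": 5.74,"dz": 3.59,"rx": 0,"ry": 0,"rz": 0},
    {"dx": 1.9,"dy": 6.41,"dz": 4.01,"rx": 0,"ry": 0,"rz": 0},
    {"dx": 2.1,"dy": 7.09,"dz": 4.44,"rx": 0,"ry": 0,"rz": 0},
    {"dx": 2.3,"dy": 7.76,"dz": 4.86,"rx": 0,"ry": 0,"rz": 0},
    {"dx": 2.5,"dy": 8.44,"dz": 5.28,"rx": 0,"ry": 0,"rz": 0},
    {"dx": 2.7,"dy": 9.11,"dz": 5.7,"rx": 0,"ry": 0,"rz": 0},
    {"dx": 2.9,"dy": 9.79,"dz": 6.13,"rx": 0,"ry": 0,"rz": 0},
    {"dx": 3.1,"dy": 10.46,"dz": 6.55,"rx": 0,"ry": 0,"rz": 0},
    {"dx": 3.3,"dy": 11.1,"dz": 6.95,"rx": 0,"ry": 0,"rz": 0},
    {"dx": 3.4,"dy": 11.4,"dz": 7.15,"rx": 0,"ry": 0,"rz": 0},
    {"dx": 3.4,"dy": 11.4,"dz": 7.15,"rx": 0,"ry": 0,"rz": 0}
  ]
}}

```text
t: 8.43
position: [0.5596, -0.1043, 0.0126]
ee_rot: [[0.999, 0.044, 0.027], [0.051, -0.847, -0.53], [-0.001, 0.531, -0.848]]
ft_force: [0.3, 0.5, 1.5]
gripper_width: 0.0415
```

Run:
```python
from h import *
s=arm.sense(); print(s['t'],s['position'],s['ft_force'],s['ee_rot'])
c='scene'; I,D=snapshot(c)
for t in ('pepper_mill','salt_mill','oil_bottle'):
  o=nets.outline_of(c,t)[0]; P=pts(c,D,cv2.erode(o['mask'].astype(np.uint8),np.ones((3,3)))>0)
  for a,b,r in (((.003,.029,.031),(.075,.1,.0205),(.12,.155,.0275)) if t[0]=='p' else ((.003,.029,.031),) if t[0]=='s' else ((.01,.13,.033),)):
    Q=P[(P[:,2]>a)&(P[:,2]<b)]
    if len(Q)>5: print(t,o['conf'],a,fit2(Q,r))
save('g',cv2.resize(I[80:280,220:460],(720,600)))
```

```text
8.425 [ 0.55963993 -0.10432469  0.01257585] [0.29052835 0.45094358 1.50815989] [[ 9.98690555e-01  4.36411887e-02  2.66949783e-02]
 [ 5.11556426e-02 -8.46546075e-01 -5.29851718e-01]
 [-5.24829762e-04  5.30523505e-01 -8.47670062e-01]]
pepper_mill 0.84 0.003 (array([ 0.56130693, -0.13520396]), 40, np.float64(0.0009674364291424875))
pepper_mill 0.84 0.075 (array([ 0.56111449, -0.13574962]), 91, np.float64(0.0008196647171941837))
pepper_mill 0.84 0.12 (array([ 0.5596607 , -0.13511494]), 182, np.float64(0.0012679416289509016))Traceback (most recent call last):
  File "<stdin>", line 5, in <module>
IndexError: list index out of range
```

Call:
{"name": "carry_out", "arguments": {
  "rows": [
    {"dx": 0.1,"dy": 0.35,"dz": 0.22,"rx": 0,"ry": 0,"rz": 0},
    {"dx": 0.25,"dy": 0.88,"dz": 0.55,"rx": 0,"ry": 0,"rz": 0},
    {"dx": 0.4,"dy": 1.4,"dz": 0.88,"rx": 0,"ry": 0,"rz": 0},
    {"dx": 0.52,"dy": 1.8,"dz": 1.13,"rx": 0,"ry": 0,"rz": 0},
    {"dx": 0.58,"dy": 2.0,"dz": 1.25,"rx": 0,"ry": 0,"rz": 0},
    {"dx": 0.6,"dy": 2.06,"dz": 1.29,"rx": 0,"ry": 0,"rz": 0},
    {"dx": 0.6,"dy": 2.06,"dz": 1.29,"rx": 0,"ry": 0,"rz": 0},
    {"dx": 0.6,"dy": 2.06,"dz": 1.29,"rx": 0,"ry": 0,"rz": 0},
    {"dx": 0.6,"dy": 1.9,"dz": 1.19,"rx": 0,"ry": 0,"rz": 0},
    {"dx": 0.6,"dy": 1.4,"dz": 0.88,"rx": 0,"ry": 0,"rz": 0},
    {"dx": 0.6,"dy": 0,"dz": 0,"rx": 0,"ry": 0,"rz": 0},
    {"dx": 0.6,"dy": -2.5,"dz": -1.56,"rx": 0,"ry": 0,"rz": 0},
    {"dx": 0.6,"dy": -6,"dz": -3.75,"rx": 0,"ry": 0,"rz": 0},
    {"dx": 0.6,"dy": -10,"dz": -6.25,"rx": 0,"ry": 0,"rz": 0},
    {"dx": 0.6,"dy": -12,"dz": -7.5,"rx": 0,"ry": 0,"rz": 0},
    {"dx": 0.6,"dy": -12,"dz": -7.5,"rx": 0,"ry": 0,"rz": 0}
  ]
}}

```text
t: 10.58
position: [0.5584, 0.04, 0.0123]
ee_rot: [[0.998, 0.047, 0.029], [0.055, -0.847, -0.529], [-0.001, 0.529, -0.848]]
ft_force: [0.1, -0.6, -0.5]
gripper_width: 0.0414
```

Run:
```python
from h import *
s=arm.sense(); print(s['t'],s['position'],s['ft_force'])
I,_=snapshot('scene'); J,_=snapshot('side'); save('h',np.hstack([J[50:390,200:560],I[20:360,200:560]]))
try:
    r=measure()
    so,oo=r['salt_mill'],r['oil_bottle']; m=(so+oo)/2; u=(so-oo)/np.linalg.norm(so-oo); n=np.array([u[1],-u[0]])
    e=r['pepper_mill']-m; print('err along,across',e@u,e@n)
except Exception as ex: print(ex)
```

```text
10.575 [0.55840423 0.04003664 0.01226908] [ 0.0638596  -0.61031638 -0.51284791]
pepper_mill [ 0.5674 -0.1605] 15 0.8 mm
pepper_mill [ 0.5674 -0.1605] 15 0.8 mm
salt_mill [ 0.6774 -0.1545] 20 0.9 mm
salt_mill [ 0.6794 -0.1534] 87 1.1 mm
salt_mill [ 0.6782 -0.1536] 107 1.2 mm
oil_bottle [ 0.4585 -0.1654] 382 0.9 mm
oil_bottle [ 0.4585 -0.1654] 382 0.9 mm
err along,across -0.0010526943231873246 0.001005026700192919
```

View pics/h.png

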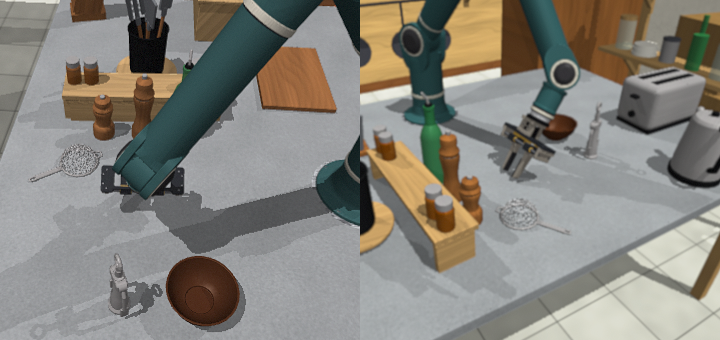

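The mill stands between its neighbours and the hand is 16 cm clear. I'll cross-check with more points on its body, then hand in.

Run:
```python
from h import *
c='scene'; I,D=snapshot(c); o=nets.outline_of(c,'pepper_mill')[0]
P=pts(c,D,cv2.erode(o['mask'].astype(np.uint8),np.ones((3,3)))>0)
ok=False
for a,b,r in ((.075,.1,.0205),(.12,.155,.0275)):
    x=fit2(P[(P[:,2]>a)&(P[:,2]<b)],r); print(x); ok=np.hypot(*(x[0]-[.568,-.160]))<.004
print(ok)
if ok: print(order.close_job())
```

```text
(array([ 0.56795395, -0.15919874]), 89, np.float64(0.0009777910185363586))
(array([ 0.56694751, -0.15802218]), 185, np.float64(0.0009730326899554699))
True
the job is handed in; nothing more can be done
None
```

I slid the pepper mill upright into its place between the salt mill and the oil bottle, and handed the job in at about 11 s. I pushed it low on the foot with two half-open fingertips, the tool tilted back, and did not grip or lift it. I then drew the hand back about 16 cm, so it touches nothing.

**Position:** the last fits from the scene camera put the mill's foot and waist within about 1 mm of the midpoint of the row. The fit at the belly is about 2 mm off, which is normal for this measurement.

**Everything else:** the salt mill and oil bottle measure within 1 mm of where they started. The other things look unmoved in the last picture. Forces read under about 2 N each time I checked.

**Limits of the checks:**
- The arm hid the pepper mill's foot and the oil bottle from the side camera, so the final check of those rests on the scene camera alone. Only 15 depth points showed on the mill's foot.
- My first move was refused for missing keys in the rows; nothing moved, and I sent it again.
- One check partway through failed because the network missed the salt mill in that picture; the final check found it.

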